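# Open the big nail case beside the nailer

## Robot

A 7-joint arm with a two-finger parallel gripper is mounted at the origin on the work surface. World frame = base frame: x ahead of the robot, y to its left, z up, the work surface at z = 0. Lengths are in m, angles in degrees, forces in N, time in s.
With the tool pointing down it reaches from about 0.425 to 0.875 m from the base axis. Payload 4.7 kg.
Tool frame: the origin (TCP) lies midway between the tips of the shut fingers; the grasp point (between the pads) lies 19 mm behind it; z points along the fingers, y is the line along which they close (so a half turn about z gives the same grasp; the last joint's range is limited). The gripper opens to 87 mm and grips with 3 to 60 N. Pads are 19 mm wide; open, the fingers measure 117 mm over their backs; the gripper's body (75 mm by 190 mm) begins 51 mm behind the grasp point.
Start: joints at [-75.682, 18.392, -4.016, 83.108, 1.295, 78.541, -3.26], TCP at [0.152, 0.632, 0.223] pointing down, gripper open.
Joint ranges: [-163.93, 163.93], [-17.29, 119.83], [-79.2, 71.16], [3.27, 140.29], [-89.18, 269.18], [5.43, 117.66], [-154.24, 154.24]. Speed limits (degrees/s): [147.25, 147.25, 180, 180, 180, 180, 180].

## Interface

Orientations are given as [roll, pitch, yaw] about the fixed x, y, z axes, in that order (R = Rz(yaw) Ry(pitch) Rx(roll)).
In Python, from cell import env, viewer, boxes_of, masks_of gives the robot as it stands. The module is installed in compiled form; this text tells all that it offers.
- The arm moves only by the tool apply_moves, never from a script. Its argument "moves" is a list of rows, each a list of 7 numbers: the shift along the tool's x, y, z scaled (see below), then the turn, a rotation vector about the tool's x, y, z scaled (see below), then the opening, from 0 (shut) to 1 (fully open). A call has 1 to 20 rows; each row is the pose to reach, as a shift and turn from the pose commanded when the call began, along the tool's axes at that moment; what a row does not reach only later rows make up. The controller multiplies each number of a shift by 0.2 m and each number of a turn by 1.5 rad. A row lasts 1/10 s, in which the tool goes at most 50 mm and 8.59 degrees, less where a joint would pass 70% of its speed; a pose out of reach is approached as far as the arm can. A call with a number of a shift or a turn outside -1 to 1 is refused whole. A call with a gripper value outside its range is refused whole. The fingers move at their own pace and stop on an object; "grip_force" is the grip in N (left out, the last holds). Time passes only in rows, so rows that repeat a pose let the fingers close. It gives the time, the measured TCP pose, the force, the opening and the grip force at its end, in the units of the state.
- env.get_obs(): the state, without advancing time (a new reading comes with each control period).
- viewer.read_camera(name): name is "side" or "top" or "wrist"; returns the picture (400x640x3 uint8, red, green, blue); there is no depth.
- viewer.get_calibration(name): a dict with "fov_y" (degrees; the focal length in pixels is half the picture's height over the tangent of half this angle, whatever the lens; pixels are square), "cx", "cy" (the principal point, pixels), "position" and "orientation" of the camera in the world. Camera axes: x right, y up, looking along -z (the intrinsics and any distortion apply to the point x, -y, -z); pixel columns grow to the right and rows downward; lengths in m; the calibration is good to about 2 mm. A picture is of the moment at which its call begins: read the wrist's pose just before it. get_calibration takes no time and is no camera call; for the wrist camera it gives the pose at the moment of the call.
- env.sign_off(): hands the job in; it is judged then, once.
Trained networks look in the newest picture that a camera, given by its name, has taken for a name from the list of things; names that differ only in an ending like _2 or _b are one class to them, and where a whole thing is asked for, a point or a joint stands for the part that bears it (a point fixed in the world has none). Each returns a list of dicts, best first, with "conf" (0 to 1); they miss things now and then, are a little off and sometimes report something else, mostly with a low value. They report only what shows in the picture. A call takes as long as a camera call.
- boxes_of(camera, target): "location" ([column, row] in pixels, amid what is visible of it).
- masks_of(camera, target): "pixels" (400x640 bool, what is visible of it) and "location" ([column, row] in pixels, amid what is visible of it).
The state is a dict: "time_s": time; "qpos": joint angles; "joint_velocities": joint speeds; "effort": joint torques, N m; "tool_pos": TCP position; "tool_rot": TCP orientation; "force": force on the tool from outside, world axes, zero at the start; "wrist_torque": the same for the moment, N m; "grip_width": finger opening in m; "grasp_force": force on a finger pad.
Only numpy, scipy, OpenCV 4.12 (cv2) and the standard library are available. Lean on these libraries where they do the work, as an engineer would, in place of code of your own. Each camera call takes 0.05 s, during which the arm holds its last target. There are 200 camera calls.

## Task

The nailer needs reloading: open the larger of the two nail cases. Swing the lever latch at its front outwards about a quarter turn, clear of the lid's tongue, then raise the lid until it stands by itself nearly upright (70 degrees open or more). Leave the smaller case shut.

Things in the scene. Friction and masses are not known exactly. Their poses are not given: they have to be found in the camera images.
- nail_case: The larger nail case, grey with black lid: 150 deep (x), 240 wide (y), 70 high + lid 10. Fixed. Origin: centre of underside. x points from the front (latch side, facing the robot within 20 deg) to the hinge side, y to the left seen from the robot, z up. Mm in this frame: latch pivot (vertical axis) x -87 y -35; lid hinge line along y at x 75 z 70.5; lid pull centre x -45 y 0 z 120.5 when shut.
- latch (a joint): Angle (rad) of that case's steel lever: level bar 14 wide, z 83-89, with a round upright knob (dia 14, z 89-124) 80 from the pivot. 0 = shut: knob towards the case's -y (x -87 y -115), bar over a tongue of the lid. Grows as the knob swings to -x, towards the robot; 1.57 points straight out, stop 1.7. Blocks the lid below about 0.7. Starts at 0 to 0.15, stays where left, needs 0.5 N at the knob.
- lid (a joint): Opening angle (rad) of that case's lid: 0 shut, 1.57 upright, stop 1.75. The front edge rises, turning about the far edge. Pull: round steel bar along y, dia 10, 80 long, a leg at each end, 35 free under it; its axis is 120 in front of and 50 above the hinge line when shut; it can turn in a grip. Stiff hinge: stays where left, about 5 N at the bar lifts it.
- small_lid_grip (a point): Middle of the bar pull on the lid of the smaller case, a lookalike of the same materials: 110 deep, 150 wide, 50 high + lid 10; the bar is 50 long, at z 100.5 mm; its box is centred 25 mm behind this point as seen from the robot. To stay shut.

How it is judged:
By the outcome, as a careful person would: the job done as asked, in the order asked, and still so for the second after the job is handed in, with the robot touching nothing.
It also fails if it takes over 45 s, if anything falls off the work surface, if the arm or the gripper's body presses on something with over 40 N, if the wrist force passes 120 N, or if a joint passes its speed limit or range.

## Working session

There is one attempt and no reset: what is moved stays moved. The work goes in short steps, Python scripts to look and compute and a tool call to move; the robot and the scene stay as the last step left them, time stands still between calls to the robot, and variables do not carry over. Pictures are saved under pics/ and viewed, at most 10 in all, crops included, and the job is handed in when it is done.

Besides the shell and the picture viewer there is one more tool, called as a command line: name --pt "numbers of a row" for each row, then --argument value for the rest. apply_moves: Moves the arm, as the interface text tells. Shifts and turns lie within -1 to 1; 1 stands for 0.2 m of shift or 1.5 rad of turn. Its arguments: {"type":"object","properties":{"moves":{"type":"array","items":{"type":"array","items":{"type":"number","minimum":-1,"maximum":1}}},"grip_force":{"type":"number"}},"required":["moves"]}

```bash
mkdir -p pics
cat > h.py <<'E'
import numpy as np,cv2
from scipy.spatial.transform import Rotation as R
from cell import env,viewer,boxes_of,masks_of
def Rot(o):
    o=np.array(o,float)
    if o.shape==(3,3): return o
    return R.from_euler('xyz',o,degrees=True).as_matrix()
def cam(n):
    c=viewer.get_calibration(n); f=200/np.tan(np.radians(c['fov_y'])/2)
    return c,f,Rot(c['orientation']),np.array(c['position'])
def unproj(n,px,z):
    c,f,Rm,p=cam(n); d=Rm@np.array([(px[0]-c['cx'])/f,-(px[1]-c['cy'])/f,-1]); return p+d*(z-p[2])/d[2]
def proj(n,X):
    c,f,Rm,p=cam(n); q=(np.atleast_2d(X)-p)@Rm; return np.c_[c['cx']-f*q[:,0]/q[:,2], c['cy']+f*q[:,1]/q[:,2]]
def save(n,name):
    im=viewer.read_camera(n); cv2.imwrite(f'pics/{name}.png',im[:,:,::-1]); return im
E
python3 - <<'E'
from h import *
o=env.get_obs();print(o['time_s'],o['tool_pos'],o['tool_rot'],o['force'])
a=save('top','t0');b=save('side','s0')
cv2.imwrite('pics/both.png',np.vstack([a,b])[:,:,::-1][:,:] if 0 else cv2.resize(np.vstack([a,b]),(480,600))[:,:,::-1])
for n in('top','side'):
  print(n,viewer.get_calibration(n))
  for t in('nail_case','latch','lid','small_lid_grip'):
    for m in masks_of(n,t)[:3]: print(n,t,m['conf'],np.round(m['location']),m['pixels'].sum())
E
```

```text
0.0 [0.15178518 0.63146015 0.22144781] [-1.79889378e+02  6.30868574e-03  1.66491215e+02] [ 0.26869685 -0.10784598  0.28437189]
top {'fov_y': 43.14460070372671, 'cx': 322.24845530151447, 'cy': 200.4122399871695, 'position': array([ 0.41759903, -0.01283129,  1.20107361]), 'orientation': array([  7.34087465,  -1.26530817, -91.37117155])}
top nail_case 0.59 [413. 192.] 7749
top latch 0.5 [450. 227.] 318
top lid 0.6 [410. 186.] 7023
top small_lid_grip 0.96 [219. 193.] 3292
side {'fov_y': 43.2601276404758, 'cx': 326.3101767793506, 'cy': 202.05840231644896, 'position': array([ 0.270895  , -0.5480481 ,  0.78883506]), 'orientation': array([ 40.24455015,  -0.45574686, -29.83857492])}
side nail_case 0.69 [400. 303.] 15890
side latch 0.65 [387. 353.] 802
side lid 0.85 [400. 292.] 12480
side small_lid_grip 0.75 [275. 135.] 2638
```

View pics/t0.png

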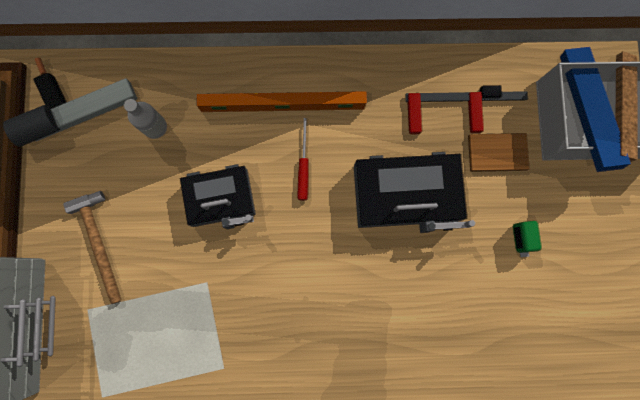

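View pics/s0.png

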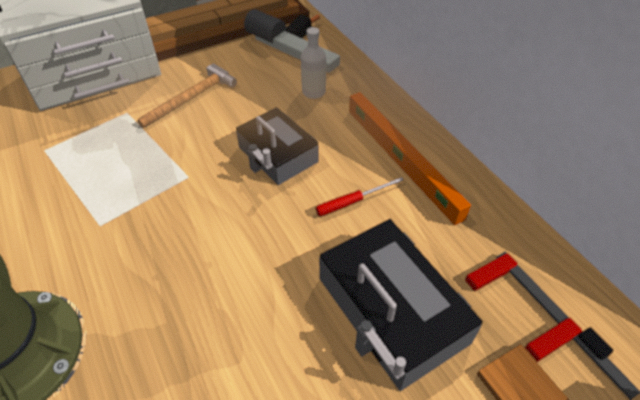

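The top view shows the large case at about (411,190), with its pull at (396..437,207) and its knob at (471,224). The small case is at (217,195). The side view agrees: pull (360,268)–(394,315), knob top (400,360). I'll fit the pose from these points.

```bash
cat > fit.py <<'E'
from h import *
from scipy.optimize import least_squares
def model(p):
    x,y,th,l=p
    P=np.array([[75,120,80],[75,-120,80],[-75,-120,80],[-75,120,80],[-45,36,120],[-45,-36,120],[-87-80*np.sin(l),-35-80*np.cos(l),124]])/1000
    return P@R.from_euler('z',th).as_matrix().T+[x,y,0]
E
python3 - <<'E'
from fit import *
T=np.array([[355,160],[461,153],[467,220],[358,227],[397,208],[437,206],[471,224]])
S=np.array([[388,221],[480,322],[403,382],[320,262],[360,268],[394,315],[400,360]])
wS=np.array([1,1,0,1,1,1,1])[:,None]
f=lambda p:np.r_[(proj('top',model(p))-T).ravel(),((proj('side',model(p))-S)*wS).ravel()]
r=least_squares(f,[.5,-.2,0,.1],loss='soft_l1');print(r.x,np.degrees(r.x[2]));print(np.round(f(r.x).reshape(-1,2),1))
m=model(r.x);print(np.round(m,4))
c=np.array([*r.x[:2],0]);Rz=R.from_euler('z',r.x[2]).as_matrix()
for q in([-87,-35,0],[75,0,70.5],[-45,0,120.5]):print(c+Rz@np.array(q)/1000)
print('small',unproj('top',(215,204),.1005))
E
```

```text
[ 0.5816825  -0.24075362  0.03982696 -0.02294722] 2.2819168110858654
[[  0.2   0.1]
 [ -0.7   0.9]
 [ -0.2  -0.5]
 [  2.1  -0.9]
 [  2.6   0.5]
 [ -4.3   0.4]
 [  0.2  -1.5]
 [  0.   -2.8]
 [  1.5   0.4]
 [  0.   -0. ]
 [ -3.3  -7.2]
 [  1.    1.9]
 [ -5.4 -10. ]
 [ -0.1   1.5]]
[[ 0.6518 -0.1179  0.08  ]
 [ 0.6614 -0.3577  0.08  ]
 [ 0.5115 -0.3636  0.08  ]
 [ 0.502  -0.1238  0.08  ]
 [ 0.5353 -0.2066  0.12  ]
 [ 0.5382 -0.2785  0.12  ]
 [ 0.5012 -0.359   0.124 ]]
[ 0.49614507 -0.27918989  0.        ]
[ 0.65662303 -0.23776739  0.0705    ]
[ 0.53671819 -0.24254536  0.1205    ]
small [0.55584086 0.19367163 0.1005    ]
```

```bash
cat >> h.py <<'E'
def rel(p0,o0,p1,o1):
    A=Rot(o0);s=A.T@(np.array(p1)-p0)/.2;t=R.from_matrix(A.T@Rot(o1)).as_rotvec()/1.5
    return np.round(np.r_[s,t],3)
E
python3 - <<'E'
from h import *
W=[([.1518,.6315,.2214],[-179.89,0,166.5]),([.33,.54,.22],[180,0,142]),([.47,.36,.22],[180,0,117]),([.54,.13,.22],[180,0,92.3]),([.55,-.06,.22],[180,0,92.3]),([.53,-.25,.22],[180,0,92.3]),([.501,-.359,.20],[180,0,92.3])]
for a,b in zip(W,W[1:]): print(rel(*a,*b).tolist())
E
```

```text
[-0.973, -0.237, 0.007, -0.001, 0.0, 0.285]
[-1.106, -0.278, -0.0, 0.0, -0.0, 0.291]
[-1.184, -0.21, -0.0, 0.0, -0.0, 0.287]
[-0.951, 0.012, 0.0, 0.0, 0.0, 0.0]
[-0.945, -0.138, -0.0, 0.0, 0.0, 0.0]
[-0.539, -0.167, 0.1, 0.0, 0.0, 0.0]
```

apply_moves --pt "-0.25 -0.06 0 0 0 0.075 1" --pt "-0.5 -0.12 0 0 0 0.15 1" --pt "-0.75 -0.18 0 0 0 0.22 1" --pt "-0.97 -0.24 0 0 0 0.285 1" --pt "-0.97 -0.24 0 0 0 0.285 1"

```text
time_s: 1.0
tool_pos: [0.3393, 0.5339, 0.223]
tool_rot: [179.9, 0.4, 141.1]
force: [0.2, -0.5, 0.1]
grip_width: 0.0871
grasp_force: 0.0
```

apply_moves --pt "-0.25 -0.07 0 0 0 0.075 1" --pt "-0.5 -0.14 0 0 0 0.15 1" --pt "-0.75 -0.2 0 0 0 0.22 1" --pt "-1 -0.27 0 0 0 0.29 1" --pt "-1 -0.27 0 0 0 0.29 1"

```text
time_s: 1.5
tool_pos: [0.4592, 0.3669, 0.2233]
tool_rot: [179.9, 0.2, 116.3]
force: [0.3, 1.0, 0.3]
grip_width: 0.0871
grasp_force: 0.0
```

apply_moves --pt "-0.25 -0.05 0 0 0 0.075 1" --pt "-0.5 -0.1 0 0 0 0.15 1" --pt "-0.75 -0.15 0 0 0 0.22 1" --pt "-1 -0.2 0 0 0 0.287 1" --pt "-1 -0.2 0 0 0 0.287 1"

```text
time_s: 2.0
tool_pos: [0.5114, 0.17, 0.2234]
tool_rot: [179.9, 0.1, 91.7]
force: [0.2, -1.0, -0.1]
grip_width: 0.0871
grasp_force: 0.0
```

apply_moves --pt "-0.25 0 0 0 0 0 1" --pt "-0.5 0 0 0 0 0 1" --pt "-0.75 0 0 0 0 0 1" --pt "-1 0 0 0 0 0 1" --pt "-1 0 0 0 0 0 1"

```text
time_s: 2.5
tool_pos: [0.5174, -0.0298, 0.2234]
tool_rot: [179.9, 0.2, 91.8]
force: [0.1, -0.0, 0.6]
grip_width: 0.0866
grasp_force: 0.0
```

apply_moves --pt "-0.25 -0.04 0 0 0 0 1" --pt "-0.5 -0.08 0 0 0 0 1" --pt "-0.75 -0.11 0 0 0 0 1" --pt "-1 -0.14 0 0 0 0 1" --pt "-1 -0.14 0 0 0 0 1" --pt "-1 -0.14 0 0 0 0 1"

```text
time_s: 3.1
tool_pos: [0.4979, -0.2233, 0.2226]
tool_rot: [180.0, -0.0, 92.3]
force: [0.2, 0.6, -0.2]
grip_width: 0.0871
grasp_force: 0.0
```

Run:
```python
from fit import *
o=env.get_obs();print(o['tool_pos'],o['tool_rot'])
im=save('wrist','w1')
p=[.5817,-.2408,.0398,.05]
print(np.round(proj('wrist',model(p))))
for m in masks_of('wrist','latch')[:2]: print(m['conf'],m['location'])
```

```text
[ 0.49786521 -0.22330876  0.22261113] [ 1.79993982e+02 -7.90271410e-03  9.22896850e+01]
[[514.  67.]
 [477. 320.]
 [327. 320.]
 [330.  66.]
 [369. 178.]
 [365. 263.]
 [310. 346.]]
0.62 [318.8, 272.6]
```

View pics/w1.png

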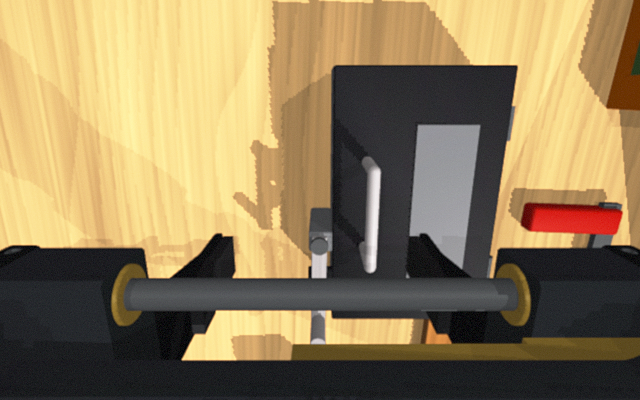

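The wrist view shows the pull at (372,163)–(371,266), the latch pivot bolt at (319,243) and the knob at (318,342). That is within a few mm of the fit, with the latch near 0. Next I go down astride the knob.

apply_moves --pt "-0.2 0 0 0 0 0 0.6" --pt "-0.45 0 0 0 0 0 0.6" --pt "-0.675 0 0 0 0 0 0.6" --pt "-0.675 0 0.1 0 0 0 0.6" --pt "-0.675 0 0.3 0 0 0 0.6" --pt "-0.675 0 0.45 0 0 0 0.6" --pt "-0.675 0 0.55 0 0 0 0.6" --pt "-0.675 0 0.625 0 0 0 0.6" --pt "-0.675 0 0.625 0 0 0 0.6"

```text
time_s: 4.1
tool_pos: [0.5036, -0.3548, 0.0953]
tool_rot: [-179.8, -0.2, 92.6]
force: [-0.2, 1.6, -0.1]
grip_width: 0.0522
grasp_force: 0.0
```

apply_moves --pt "0 0 0 0 0 0 0" --pt "0 0 0 0 0 0 0" --pt "0 0 0 0 0 0 0" --pt "0 0 0 0 0 0 0" --pt "0 0 0 0 0 0 0" --pt "0 0 0 0 0 0 0" --grip_force 6

```text
time_s: 4.7
tool_pos: [0.5019, -0.358, 0.0977]
tool_rot: [-179.8, -0.0, 92.4]
force: [-2.1, 1.2, 4.7]
grip_width: 0.0138
grasp_force: 6.0
```

apply_moves --pt "0.002 -0.04 0 0 0 0 0" --pt "0.008 -0.079 0 0 0 0 0" --pt "0.018 -0.118 0 0 0 0 0" --pt "0.032 -0.156 0 0 0 0 0" --pt "0.049 -0.192 0 0 0 0 0" --pt "0.07 -0.226 0 0 0 0 0" --pt "0.094 -0.258 0 0 0 0 0" --pt "0.121 -0.287 0 0 0 0 0" --pt "0.151 -0.313 0 0 0 0 0" --pt "0.184 -0.337 0 0 0 0 0" --pt "0.218 -0.356 0 0 0 0 0" --pt "0.255 -0.373 0 0 0 0 0" --pt "0.293 -0.385 0 0 0 0 0" --pt "0.332 -0.394 0 0 0 0 0" --pt "0.372 -0.399 0 0 0 0 0" --pt "0.4 -0.4 0 0 0 0 0" --pt "0.4 -0.4 0 0 0 0 0"

```text
time_s: 6.4
tool_pos: [0.4189, -0.28, 0.0973]
tool_rot: [-179.8, -0.1, 92.5]
force: [-5.9, -0.2, 4.2]
grip_width: 0.014
grasp_force: 6.0
```

apply_moves --pt "0 0 0 0 0 0 0.5" --pt "0 0 0 0 0 0 0.5" --pt "0 0 0 0 0 0 0.5" --pt "0 0 -0.2 0 0 0 0.6" --pt "0 0 -0.4 0 0 0 0.6" --pt "0 0 -0.6 0 0 0 0.6" --pt "0 0 -0.6 0 0 0 0.6"

```text
time_s: 7.1
tool_pos: [0.4235, -0.2828, 0.2228]
tool_rot: [179.4, 0.2, 92.4]
force: [-0.3, 0.2, -0.6]
grip_width: 0.0512
grasp_force: 0.0
```

Run:
```python
from fit import *
o=env.get_obs();print(o['time_s'],o['tool_pos'],o['tool_rot'])
im=save('wrist','w2')
p=[.584,-.2408,.0398,1.5]
print(np.round(proj('wrist',model(p))))
c=np.array([*p[:2],0]);Rz=R.from_euler('z',p[2]).as_matrix()
for q in([75,0,70.5],[-45,0,120.5]):print(c+Rz@np.array(q)/1000)
```

```text
7.1 [ 0.42354521 -0.28280991  0.22283574] [1.79440885e+02 1.73194016e-01 9.24110783e+01]
[[631. -13.]
 [568. 269.]
 [412. 269.]
 [435. -14.]
 [484. 101.]
 [471. 197.]
 [315. 204.]]
[ 0.65894061 -0.23781579  0.0705    ]
[ 0.53903564 -0.24259053  0.1205    ]
```

View pics/w2.png

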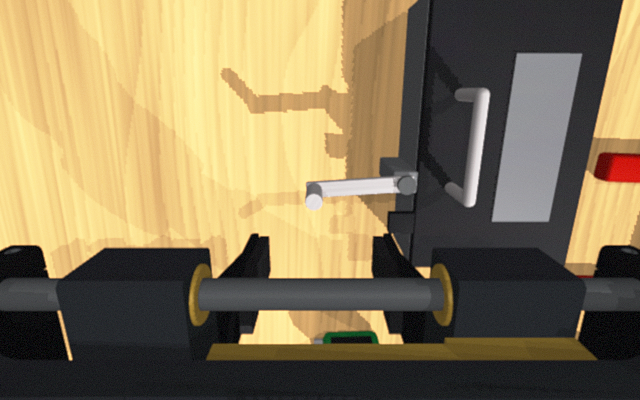

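The latch now points out at about 1.5 rad (knob at (315,200)). The pull at (484,95)–(471,203) matches the fit, so I'll grasp it.

apply_moves --pt "0.06 0.2 0 0 0 0 0.6" --pt "0.12 0.4 0 0 0 0 0.6" --pt "0.177 0.585 0 0 0 0 0.6" --pt "0.177 0.585 0 0 0 0 0.6" --pt "0.177 0.585 0.2 0 0 0 0.6" --pt "0.177 0.585 0.4 0 0 0 0.6" --pt "0.177 0.585 0.52 0 0 0 0.6" --pt "0.177 0.585 0.605 0 0 0 0.6" --pt "0.177 0.585 0.605 0 0 0 0.6"

```text
time_s: 8.05
tool_pos: [0.5325, -0.2399, 0.0927]
tool_rot: [-179.6, -0.1, 92.4]
force: [-0.5, -0.1, 0.3]
grip_width: 0.0522
grasp_force: 0.0
```

apply_moves --pt "0 0 0 0 0 0 0" --pt "0 0 0 0 0 0 0" --pt "0 0 0 0 0 0 0" --pt "0 0 0 0 0 0 0" --pt "0 0 0 0 0 0 0" --pt "0 0 0 0 0 0 0" --pt "0 0 0 0 0 0 0" --grip_force 25

```text
time_s: 8.75
tool_pos: [0.5393, -0.2407, 0.0972]
tool_rot: [179.6, 0.1, 92.5]
force: [8.5, -1.4, -5.7]
grip_width: 0.009
grasp_force: 25.1
```

Run:
```python
from h import *
# grasp point path: relative to start, in case frame; tool y=case x, tool x=case y, tool z=-up
for th in np.radians([4,8,12,17,22,27,32,37,42,47,52,57,62,67,72,77,82,84]):
    a=np.arctan2(50,-120); r=.13
    dx=r*(np.cos(a-th)-np.cos(a)); dz=r*(np.sin(a-th)-np.sin(a))
    t=np.radians(20)*th/np.radians(84)   # tool tilts top toward +x
    # TCP = grasp + 19mm along tool z (down, swinging to -x)
    dx+= -.019*np.sin(t); dz+= .019*(1-np.cos(t))
    # tilt: world rot about case +y by t -> tool x
    print(round(np.degrees(th)),np.round([0,dx/.2,-dz/.2,t/1.5],3).tolist())
```

```text
4 [0.0, 0.017, -0.041, 0.011]
8 [0.0, 0.037, -0.081, 0.022]
12 [0.0, 0.06, -0.119, 0.033]
17 [0.0, 0.093, -0.165, 0.047]
22 [0.0, 0.129, -0.207, 0.061]
27 [0.0, 0.168, -0.246, 0.075]
32 [0.0, 0.211, -0.281, 0.089]
37 [0.0, 0.257, -0.312, 0.103]
42 [0.0, 0.305, -0.339, 0.116]
47 [0.0, 0.355, -0.361, 0.13]
52 [0.0, 0.407, -0.379, 0.144]
57 [0.0, 0.461, -0.392, 0.158]
62 [0.0, 0.515, -0.4, 0.172]
67 [0.0, 0.57, -0.404, 0.186]
72 [0.0, 0.624, -0.402, 0.199]
77 [0.0, 0.679, -0.396, 0.213]
82 [0.0, 0.732, -0.384, 0.227]
84 [0.0, 0.753, -0.379, 0.233]
```

apply_moves --pt "0 0.017 -0.041 0.011 0 0 0" --pt "0 0.037 -0.081 0.022 0 0 0" --pt "0 0.06 -0.119 0.033 0 0 0" --pt "0 0.093 -0.165 0.047 0 0 0" --pt "0 0.129 -0.207 0.061 0 0 0" --pt "0 0.168 -0.246 0.075 0 0 0" --pt "0 0.168 -0.246 0.075 0 0 0"

```text
time_s: 9.45
tool_pos: [0.5721, -0.2394, 0.1448]
tool_rot: [-173.7, 0.2, 92.5]
force: [6.6, -1.6, -7.6]
grip_width: 0.0083
grasp_force: 25.2
```

apply_moves --pt "0 0.039 -0.04 0.014 0 0 0" --pt "0 0.081 -0.076 0.028 0 0 0" --pt "0 0.126 -0.108 0.041 0 0 0" --pt "0 0.173 -0.135 0.055 0 0 0" --pt "0 0.223 -0.159 0.069 0 0 0" --pt "0 0.275 -0.178 0.083 0 0 0" --pt "0 0.328 -0.192 0.097 0 0 0" --pt "0 0.382 -0.202 0.111 0 0 0" --pt "0 0.436 -0.206 0.124 0 0 0" --pt "0 0.491 -0.206 0.138 0 0 0" --pt "0 0.545 -0.2 0.152 0 0 0" --pt "0 0.566 -0.198 0.158 0 0 0" --pt "0 0.566 -0.198 0.158 0 0 0"

```text
time_s: 10.75
tool_pos: [0.6852, -0.2349, 0.169]
tool_rot: [-159.7, -0.0, 92.4]
force: [-2.9, -1.3, -13.3]
grip_width: 0.0076
grasp_force: 25.7
```

Run:
```python
from h import *
save('side','s2')
```

```text
(no output)
```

View pics/s2.png

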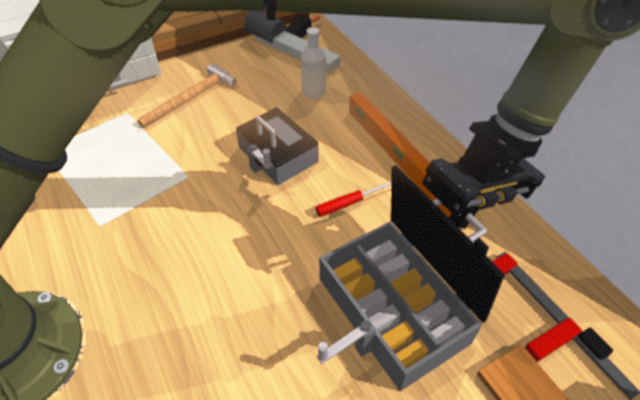

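The side view shows the lid standing near upright, with the pull held at about (470,225), the latch pointing out and the small case shut. I'll release with a small opening so the fingers stay clear of the lid, then back out along the tool axis.

apply_moves --pt "0 0 0 0 0 0 0.25" --pt "0 0 0 0 0 0 0.25" --pt "0 0 0 0 0 0 0.25" --pt "0 0 0 0 0 0 0.25" --pt "0 0 -0.08 0 0 0 0.25" --pt "0 0 -0.16 0 0 0 0.25" --pt "0 0 -0.3 0 0 0 0.25" --pt "0 0 -0.45 0 0 0 0.25" --pt "0 0 -0.6 0 0 0 0.25" --pt "0 0 -0.6 0 0 0 0.25"

```text
time_s: 11.8
tool_pos: [0.72, -0.2325, 0.2803]
tool_rot: [-160.7, 0.4, 92.4]
force: [0.8, 0.4, -1.5]
grip_width: 0.0223
grasp_force: 0.0
```

Run:
```python
from h import *
a=save('side','s3')
c=np.array([.584,-.2408,0]);Rz=R.from_euler('z',.0398).as_matrix()
for d in(65,70,80,90):
    t=np.radians(d);P=[]
    for y in(120,-120):
        v=np.array([-150,9.5]);X=75+v[0]*np.cos(t)+v[1]*np.sin(t);Z=70.5-v[0]*np.sin(t)+v[1]*np.cos(t);P.append(c+Rz@np.array([X,y,Z])/1000)
    print(d,np.round(proj('side',P)).tolist())
cv2.imwrite('pics/s3c.png',cv2.resize(a[130:400,280:560],None,fx=2,fy=2)[:,:,::-1])
```

```text
65 [[370.0, 180.0], [476.0, 296.0]]
70 [[376.0, 175.0], [484.0, 289.0]]
80 [[390.0, 167.0], [499.0, 278.0]]
90 [[403.0, 160.0], [514.0, 269.0]]
```

View pics/s3c.png

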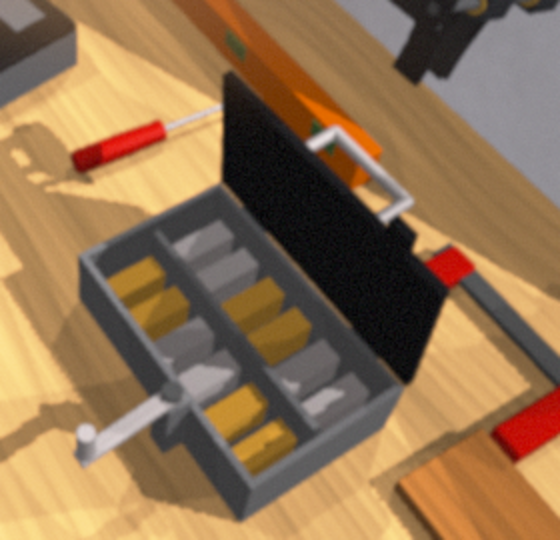

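The lid's top corners are at (392,166) and (503,275), which puts it at about 82° open. The gripper is clear of it.

```bash
python3 -c "
from cell import env
print(env.sign_off())"
```

```text
the job is handed in; nothing more can be done
None
```

The larger nail case is open and handed in: I swung the latch out to about 1.5 rad, then raised the lid, which stands by itself at about 82°. The smaller case was left shut, the gripper is clear of everything, and about 12 s of the 45 s were used.

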